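# Load the cell shuttle and hold its draw pin on the band

## Robot

A 6-joint arm with a two-finger parallel gripper is mounted at the origin on the work surface. World frame = base frame: x ahead of the robot, y to its left, z up, the work surface at z = 0. Lengths are in m, angles in rad, forces in N, time in s.
With the tool pointing down it reaches from about 0.3 to 0.85 m from the base axis. Payload 4.2 kg.
Tool frame: the origin (TCP) lies midway between the tips of the shut fingers; the grasp point (between the pads) lies 19 mm behind it (bot.pinch_z is the distance from the TCP to the grasp point, in m); z points along the fingers, y is the line along which they close (so a half turn about z gives the same grasp; the last joint's range is limited). The gripper opens to 91 mm and grips with 3 to 60 N. Pads are 32 mm wide; open, the fingers measure 118 mm over their backs; the gripper's body (76 mm by 178 mm) begins 60 mm behind the grasp point.
Start: joints at [-1.303, 0.32, 1.565, -0, 1.257, -0.02], TCP at [0.163, -0.551, 0.214] pointing down, gripper open.
Joint ranges: [-3.11, 3.11], [-0.84, 2.01], [0.21, 2.61], [-1.34, 4.49], [0.05, 2.63], [-2.56, 2.56]. Speed limits (rad/s): [2.57, 2.57, 3.14, 3.14, 3.14, 3.14].

## Interface

Orientations are given as a unit quaternion [x, y, z, w].
In Python, from bench import bot gives the robot as it stands.
- The arm moves only by the shell command python3 -m crank 'ROWS' [OPENING] [FORCE]. ROWS is JSON, a list of rows, each an object with "dp": the shift along the world's x, y, z in cm, a list of three; "dr": the turn, a rotation vector about the world's x, y, z in rad, a list of three. In form: [{"dp": [x, y, z], "dr": [rx, ry, rz]}, ...]. A call has 1 to 10 rows; each row is the pose to reach, as a shift and turn from the pose commanded when the call began; what a row does not reach only later rows make up. A row lasts 1/8 s, in which the tool goes at most 62.5 mm and 10.7 degrees, less where a joint would pass 70% of its speed; a pose out of reach is approached as far as the arm can. A call with a gripper value outside its range is refused whole. OPENING is the closure, from 0 (fully open) to 1 (shut), set as the call begins (- or left out, the last holds). The fingers move at their own pace and stop on an object; FORCE is the grip in N (left out, the last holds). Time passes only in rows, so rows that repeat a pose let the fingers close. It gives the time, the measured TCP pose, the force, the opening and the grip force at its end, in the units of the state.
- bot.observe(): the state, without advancing time (a new reading comes with each control period).
- bot.snapshot(name): name is "scene" or "top" or "wrist"; returns a dict with "pixels" (400x640x3 uint8, red, green, blue), "K" (3x3 intrinsics, pixels), "T" (4x4, takes a point from camera to world coordinates); the wrist camera has in their place "mount" (4x4, takes a point from camera to tool coordinates, whose origin is the TCP and whose axes are the flange's). Camera axes: x right, y up, looking along -z (the intrinsics and any distortion apply to the point x, -y, -z); pixel columns grow to the right and rows downward; lengths in m; the calibration is good to about 2 mm. A picture is of the moment at which its call begins: read the wrist's pose just before it. There is no depth.
- bot.close_job(): hands the job in; it is judged then, once.
The state is a dict: "clock": time; "joint_pos": joint angles; "qvel": joint speeds; "effort": joint torques, N m; "position": TCP position; "orientation": TCP orientation; "wrist_force": force on the tool from outside, world axes, zero at the start; "wrist_torque": the same for the moment, N m; "opening": finger opening in m; "grip_force": force on a finger pad.
Only numpy, scipy, OpenCV 4.12 (cv2) and the standard library are available. Lean on these libraries where they do the work, as an engineer would, in place of code of your own. Each camera call takes 0.05 s, during which the arm holds its last target. There are 200 camera calls.

## Task

Take the battery cell off the sloping rest and stand it upright on its narrow bottom edge in the empty pocket of the shuttle, setting it down gently rather than dropping it, and let go of it. Only then take the red grip of the slanting draw pin, draw it straight out along its bore without forcing it sideways until the bush's mouth lies about the middle of the yellow band (some 31 mm), never right out, and finish while still holding the pin there, gripped and still. Leave the cell already in the other pocket and everything else on the bench where it is.

Things in the scene. Friction and masses are not known exactly. Their poses are not given: they have to be found in the camera images.
- cell: Cell to load, dark blue with a silver stripe, 27 (x) by 148 (y) by 92 mm (z), 0.5 to 0.9 kg. Origin at the centre of its 27 x 148 bottom edge, z towards its top, which has two silver terminals, 5 mm high, 50 mm either side of the middle. Starts leaning on the rest, z 40 degrees from vertical, top towards the robot, underside -x. Grip its 27 mm thickness at the middle of the top edge.
- rest: Fixed sloping rest, base 110 x 160 x 10 mm, origin on the bench at mid-length; the cell starts with its origin at (0, 0, 40 mm) here. The cell's bottom edge sits on a 6 mm lip, its underside on two plates 36 mm wide, 66 mm high along the slope, with a 74 mm wide gap between them, open for a finger under the cell's middle, at least 40 mm deep there.
- shuttle: Fixed aluminium base plate, 170 (x) by 285 (y) by 12 mm, with two pockets of orange guides for standing cells and the slanting bush. Origin on the bench directly under the middle of the empty pocket; x away from the robot at yaw 0, y along the pockets' length. The other, full pocket lies 95 mm towards -x.
- pocket (a point): Middle of the floor of the empty pocket, 12 mm above the bench; axes as the shuttle's. The pocket is 34 mm (x) by 156 mm (y) inside, its guides 14 mm high. A cell standing in it has its origin here, its x and y along the pocket's, either way round.
- bush: Grey block 44 x 44 x 60 mm, part of the shuttle, with the through bore for the pin, 17 mm wide, 60 mm deep. Origin at the middle of the bore's mouth (shuttle frame: 0, -165, 82 mm); z points out along the bore, leaning 20 degrees from vertical towards the shuttle's -x; its y is the shuttle's y.
- pin: Loose draw pin, 0.1 to 0.2 kg: red round grip 24 mm across, 50 mm long, on a steel rod 16 mm across, 58 mm long, with a yellow band 24 to 38 mm below the grip. Origin at the centre of the grip's underside, z along the pin out of the bore. Home: grip resting on the bush, origins together. No spring; it falls home when let go. Its origin's z in the bush's frame is how far it is drawn.
- neighbour: Cell of the same kind and size already standing in the other pocket; leave alone. Origin at the centre of its bottom.
- scanner: Black and grey hand scanner lying on the bench, 155 x 50 x 45 mm; leave alone. Origin under its middle.
- driver: Screwdriver with a red handle, about 200 mm long, lying on the bench; leave alone.
- cleaner: White bottle with blue cap, 60 mm across, 160 mm high; leave alone. Origin under its middle.
- tape: Blue ring, 90 mm across, 25 mm high; leave alone. Origin under its middle.
- bin: Open blue bin, 180 x 130 x 70 mm; leave alone. Origin under its middle.
- busbar: Brass bar, 100 x 30 x 12 mm; leave alone. Origin under its middle.

How it is judged:
On the way:
1. the cell stands upright in the empty pocket, let go and at rest, with the pin still home (x of cell in the frame of pocket between -0.006 and 0.006 m and y of cell in the frame of pocket between -0.006 and 0.006 m and z of cell in the frame of pocket between -0.003 and 0.004 m and angle between cell's own z axis and vertical below 0.06 rad and contact force between the fingers and cell below 0.1 N and linear speed of cell below 0.02 m/s and z of pin in the frame of bush below 0.006 m), for 0.2 s.
At the end, for the whole second after the job is handed in: The cell stands released in the pocket (within 6 mm of its middle, on the floor, within 0.06 rad of upright); the pin is held still in the fingers (over 3 N), drawn 23 to 39 mm out so that the bush's mouth lies on the yellow band, in line with the bore within 0.1 rad and 5 mm (x of cell in the frame of pocket between -0.006 and 0.006 m and y of cell in the frame of pocket between -0.006 and 0.006 m and z of cell in the frame of pocket between -0.003 and 0.004 m and angle between cell's own z axis and vertical below 0.06 rad and contact force between each of the fingers, pin and cell below 0.1 N and linear speed of cell below 0.02 m/s and z of pin in the frame of bush between 0.023 and 0.039 m and x of pin in the frame of bush between -0.005 and 0.005 m and y of pin in the frame of bush between -0.005 and 0.005 m and angle between the z axis of pin and the z axis of bush, either way round below 0.1 rad and contact force between the fingers and pin above 3 N and linear speed of pin below 0.01 m/s); the arm keeps its last pose, push and grip.
It fails at once if the cell is dropped (moving at over 0.45 m/s while not held) (contact force between the fingers and cell below 0.1 N and linear speed of cell above 0.45 m/s).
It fails at once if the pin is pulled right out (over 54 mm) (z of pin in the frame of bush above 0.054 m).
It fails at once if the pin is forced sideways against its bore (over 50 N) (contact force between pin and bush above 50 N).
It fails at once if the standing cell or another thing on the bench is moved over 20 mm (distance of any of neighbour, scanner, driver, cleaner, tape, bin, busbar from where it was at the start of the episode above 0.02 m).
It fails at once if the standing cell is tipped (angle between neighbour's own z axis and vertical above 0.15 rad).
It also fails if it takes over 51 s, if anything falls off the work surface, if the arm or the gripper's body presses on something with over 40 N, if the wrist force passes 120 N, or if a joint passes its speed limit or range.

## Working session

There is one attempt and no reset: what is moved stays moved. The work goes in short steps, Python scripts to look and compute and a shell command to move; the robot and the scene stay as the last step left them, time stands still between calls to the robot, and variables do not carry over. Pictures are saved under pics/ and viewed, at most 12 in all, crops included, and the job is handed in when it is done.

```bash
ls; mkdir -p pics
python3 - <<'E'
from bench import bot
import cv2,json,numpy as np,pickle
o=bot.observe(); print(o, bot.pinch_z)
S={}
for n in ("scene","top","wrist"):
    s=bot.snapshot(n); S[n]=s
    cv2.imwrite(f"pics/{n}0.png",s["pixels"][:,:,::-1])
    print(n,{k:np.round(v,4).tolist() for k,v in s.items() if k!="pixels"})
pickle.dump(S,open("s0.pkl","wb"))
E
```

```text
pics
{'clock': 0.0, 'joint_pos': array([-1.30301937e+00,  3.20293618e-01,  1.56569469e+00, -2.49550972e-05,
        1.25736191e+00, -2.00127062e-02]), 'qvel': array([-0.0014086 ,  0.00125576, -0.00079715,  0.00046102, -0.00087636,
        0.00115102]), 'effort': array([-1.23708476e-03, -4.12466705e+01, -2.31975138e+01,  7.26097589e-02,
        4.54097602e-02, -1.43016755e-04]), 'position': array([ 0.16305689, -0.55087004,  0.2131132 ]), 'orientation': array([ 9.89664055e-01,  1.43402534e-01, -1.20362575e-04, -8.70582026e-04]), 'wrist_force': array([-0.20424008,  0.1140329 ,  0.42169399]), 'wrist_torque': array([ 0.03702203, -0.03586253,  0.04542812]), 'grip_force': 0.0, 'opening': 0.09117336176296907} 0.0188
scene {'K': [[391.1123, 0.0, 321.657], [0.0, 391.1123, 198.8942], [0.0, 0.0, 1.0]], 'T': [[0.5621, -0.6603, 0.498, 1.308], [0.827, 0.4582, -0.3259, -0.477], [-0.013, 0.595, 0.8036, 1.2675], [0.0, 0.0, 0.0, 1.0]]}
top {'K': [[469.1907, 0.0, 319.1934], [0.0, 469.1907, 200.2514], [0.0, 0.0, 1.0]], 'T': [[-0.0245, 0.9971, -0.0719, 0.4683], [-0.9995, -0.0231, 0.0206, 0.0263], [0.0189, 0.0724, 0.9972, 1.6926], [0.0, 0.0, 0.0, 1.0]]}
wrist {'K': [[321.3884, 0.0, 324.1571], [0.0, 321.3884, 197.9748], [0.0, 0.0, 1.0]], 'mount': [[0.0002, 0.9607, 0.2777, 0.0799], [1.0, 0.0002, -0.0013, 0.0002], [-0.0013, 0.2777, -0.9607, -0.17], [0.0, 0.0, 0.0, 1.0]]}
```

View pics/scene0.png

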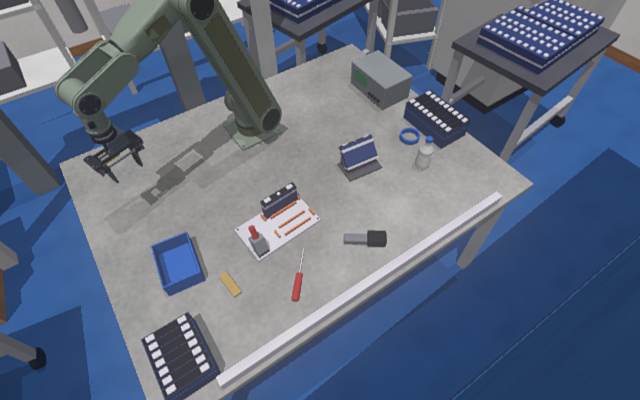

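View pics/top0.png

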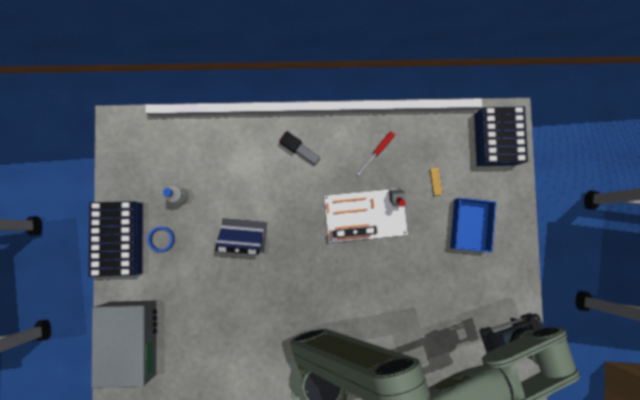

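The scene view shows the cell leaning on its rest at about (358,155), with the shuttle at (278,225), the neighbour at (280,200) and the pin at (255,238). The top view shows the cell at (240,238), the empty pocket at (350,205) and the pin's red grip at (402,201). Next I'll compute coarse positions.

```bash
cat > h.py <<'E'
import numpy as np,cv2,pickle
from scipy.spatial.transform import Rotation as R
def shoot(name):
    from bench import bot
    o=bot.observe(); s=bot.snapshot(name)
    if name=="wrist":
        M=np.eye(4); M[:3,:3]=R.from_quat(o["orientation"]).as_matrix(); M[:3,3]=o["position"]
        s["T"]=M@s["mount"]
    return s
def ray(s,p):
    u=np.linalg.inv(s["K"])@[p[0],p[1],1.]
    d=s["T"][:3,:3]@[u[0],-u[1],-u[2]]
    return s["T"][:3,3],d/np.linalg.norm(d)
def plane(s,p,z):
    c,d=ray(s,p); return c+d*(z-c[2])/d[2]
def tri(*sp):
    A=np.zeros((3,3));b=np.zeros(3);L=[]
    for s,p in sp:
        c,d=ray(s,p);P=np.eye(3)-np.outer(d,d);A+=P;b+=P@c;L.append((P,c))
    x=np.linalg.solve(A,b)
    return x,max(np.linalg.norm(P@(x-c)) for P,c in L)
def proj(s,X):
    q=np.linalg.inv(s["T"])@np.r_[X,1]; v=s["K"]@[q[0],-q[1],-q[2]]; return v[:2]/v[2]
E
python3 - <<'E'
from h import *
S=pickle.load(open("s0.pkl","rb"));t=S["top"];s=S["scene"]
for n,p,z in (("cell",(240,240),.08),("cellL",(221,250),.1),("cellR",(258,250),.1),("emptyA",(352,200),.026),("empty",(352,211),.026),("nbL",(336,232),.104),("nbR",(376,230),.104),("pin",(402,201),.12),("bottle",(172,195),.1)): print(n,plane(t,p,z).round(3))
for X in ((.45,-.1,.012),): print(proj(s,X))
E
```

```text
cell [0.455 0.267 0.08 ]
cellL [0.423 0.328 0.1  ]
cellR [0.42  0.204 0.1  ]
emptyA [ 0.587 -0.125  0.026]
empty [ 0.547 -0.124  0.026]
nbL [ 0.474 -0.061  0.104]
nbR [ 0.477 -0.197  0.104]
pin [ 0.573 -0.285  0.12 ]
bottle [0.612 0.491 0.1  ]
[282.96540353 200.84815041]
```

```bash
python3 -m crank '[{"dp":[36,38,9],"dr":[0,0,1.283]},{"dp":[36,38,9],"dr":[0,0,1.283]},{"dp":[36,38,9],"dr":[0,0,1.283]},{"dp":[36,38,9],"dr":[0,0,1.283]},{"dp":[36,38,9],"dr":[0,0,1.283]},{"dp":[36,38,9],"dr":[0,0,1.283]},{"dp":[36,38,9],"dr":[0,0,1.283]},{"dp":[36,38,9],"dr":[0,0,1.283]},{"dp":[36,38,9],"dr":[0,0,1.283]},{"dp":[36,38,9],"dr":[0,0,1.283]}]' 0.35 20
python3 - <<'E'
from h import *
s=shoot("wrist"); pickle.dump(s,open("w1.pkl","wb")); cv2.imwrite("pics/w1.png",s["pixels"][:,:,::-1]); print(s["T"].round(3))
E
```

```text
clock: 1.4
position: [0.5244, -0.1698, 0.3037]
orientation: [0.706, 0.708, 0.0, -0.0]
wrist_force: [0.2, -0.5, -0.1]
opening: 0.0594
grip_force: 0.0
[[ 1.    -0.004 -0.001  0.526]
 [ 0.004  0.961  0.278 -0.091]
 [-0.001 -0.278  0.961  0.474]
 [ 0.     0.     0.     1.   ]]
```

View pics/w1.png

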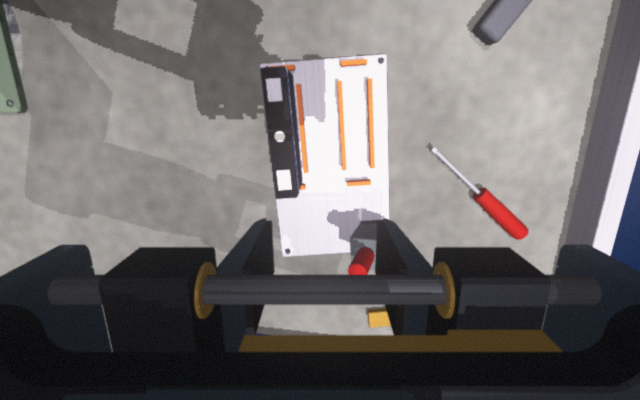

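The wrist view shows the orange guides of the empty pocket: long ones at (341,123) and (371,121), end guides at (353,62) and (359,183). The neighbour is at (282,130) and the pin grip at (361,262). I'll take second views of the shuttle and two of the cell.

```bash
python3 -m crank '[{"dp":[-10,10,0],"dr":[0,0,0]},{"dp":[-10,10,0],"dr":[0,0,0]},{"dp":[-10,10,0],"dr":[0,0,0]},{"dp":[-10,10,0],"dr":[0,0,0]},{"dp":[-10,10,0],"dr":[0,0,0]}]' >/dev/null
python3 -c '
from h import *
pickle.dump(shoot("wrist"),open("w2.pkl","wb"))'
python3 -m crank '[{"dp":[3,30,0],"dr":[0,0,0]},{"dp":[3,30,0],"dr":[0,0,0]},{"dp":[3,30,0],"dr":[0,0,0]},{"dp":[3,30,0],"dr":[0,0,0]},{"dp":[3,30,0],"dr":[0,0,0]},{"dp":[3,30,0],"dr":[0,0,0]},{"dp":[3,30,0],"dr":[0,0,0]}]' >/dev/null
python3 -c '
from h import *
pickle.dump(shoot("wrist"),open("w3.pkl","wb"))'
python3 -m crank '[{"dp":[-12,5,0],"dr":[0,-0.3,0]},{"dp":[-12,5,0],"dr":[0,-0.3,0]},{"dp":[-12,5,0],"dr":[0,-0.3,0]},{"dp":[-12,5,0],"dr":[0,-0.3,0]},{"dp":[-12,5,0],"dr":[0,-0.3,0]}]'
python3 -c '
from h import *
pickle.dump(shoot("wrist"),open("w4.pkl","wb"))
W=[pickle.load(open(f"w{i}.pkl","rb"))["pixels"] for i in (2,3,4)]
# half-width crops side by side
cv2.imwrite("pics/w34.png",np.hstack([W[1][:260,120:520],W[2][:260,120:520]])[:,:,::-1]);cv2.imwrite("pics/w2.png",W[0][:,:,::-1])
for i in (1,2):
  p=pickle.load(open(f"w{i}.pkl","rb"))["pixels"];h=cv2.cvtColor(p,cv2.COLOR_RGB2HSV)
  for nm,lo,hi in (("or",(5,120,120),(17,255,255)),("red",(0,150,90),(4,255,255))):
    n,l,st,c=cv2.connectedComponentsWithStats(cv2.inRange(h,lo,hi))
    for k in range(1,n):
      if st[k,4]>25: print(i,nm,c[k].round(1),st[k])
'
```

```text
clock: 3.68
position: [0.3352, 0.2777, 0.3044]
orientation: [0.7, 0.698, 0.106, 0.106]
wrist_force: [-0.8, -0.4, 0.4]
opening: 0.0592
grip_force: 0.0
1 or [352.7  62.3] [341  60  25   6 123]
1 or [289.6  66.8] [284  65  10   5  37]
1 or [370.3 122.1] [367  79   7  89 370]
1 or [341.1 123.4] [337  81   9  89 318]
1 or [301.5 126.5] [296  84  12  89 343]
1 or [358.5 182.5] [348 180  22   6  90]
1 red [501.9 215.1] [475 190  53  49 942]
1 red [359.9 267.5] [348 254  26  21 204]
2 or [423. 137.] [411 135  25   5  99]
2 or [354.4 142.4] [343 140  24   6 106]
2 or [436.4 190.3] [434 152   6  79 351]
2 or [408.5 192.8] [407 154   4  79 314]
2 or [343.8 196.5] [340 159   8  79 265]
2 or [422.9 243.6] [413 241  21   7 109]
2 red [544.3 261.5] [529 248  29  27 395]
```

View pics/w34.png

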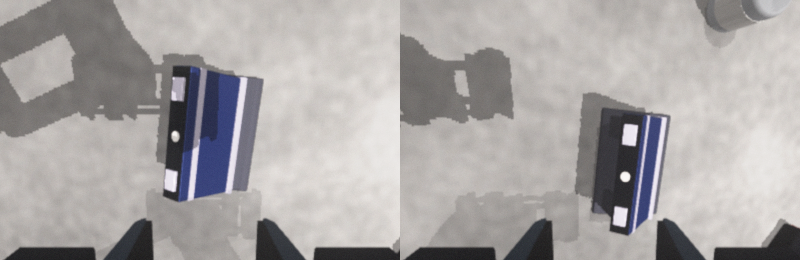

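The left crop (w3) shows the cell's top edge with its terminals at (178,89) and (170,181) and a white vent dot at (175,136). The right crop (w4) has them at (629,134), (620,216) and (625,177). Now triangulating.

Run:
```python
from h import *
w={i:pickle.load(open(f"w{i}.pkl","rb")) for i in (1,2,3,4)}
def near(i,pt,thr=150):
    p=w[i]["pixels"];m=((p.min(2)>thr)&(p.max(2).astype(int)-p.min(2)<40)).astype(np.uint8)
    n,l,st,c=cv2.connectedComponentsWithStats(m)
    k=1+np.argmin(np.linalg.norm(c[1:]-pt,axis=1));return c[k],st[k]
res=[]
for a,b in (((298,89),(349,134)),((290,181),(340,216)),((295,136),(345,177))):
    A,B=near(3,a),near(4,b); X,e=tri((w[3],A[0]),(w[4],B[0])); res.append(X)
    print(A[0].round(1),A[1][2:],B[0].round(1),B[1][2:],X.round(4),round(e*1000,1))
d=res[0]-res[1];print("term dist",np.linalg.norm(d),"yaw",np.degrees(np.arctan2(-d[0],d[1])),"dz",d[2])
yaw=np.arctan2(-d[0],d[1]);Rz=R.from_euler('z',yaw).as_matrix()
zc=Rz@[-np.sin(np.radians(40)),0,np.cos(np.radians(40))];mid=(res[0]+res[1])/2
o=mid-.097*zc;print("mid",mid,"origin by 40deg",o,"zc",zc)
# shuttle
P={}
for n,a,b in (("endL",(352.7,62.3),(423,137)),("endR",(358.5,182.5),(422.9,243.6)),("far",(370.3,122.1),(436.4,190.3)),("nearg",(341.1,123.4),(408.5,192.8))):
    X,e=tri((w[1],a),(w[2],b));P[n]=X;print(n,X.round(4),round(e*1000,1))
    print("   z=.026:",plane(w[1],a,.026).round(4),plane(w[2],b,.026).round(4))
# pin guess + grip
print("pin grip",plane(w[1],(360,262),.12))
```

```text
[297.3  88.7] [ 14  24 259] [349.5 134.4] [ 16  22 297] [0.4266 0.3229 0.1131] 0.1
[278. 195.] [1 1 1] [339.8 216.2] [ 15  20 246] [0.4068 0.2218 0.1356] 9.7
[294.9 135.7] [ 7 11 61] [344.7 176.4] [10 10 83] [0.4224 0.2732 0.1107] 0.2
term dist 0.10541582494730652 yaw -11.067564197355294 dz -0.02251246988567074
mid [0.41667228 0.27233836 0.12435713] origin by 40deg [0.47786306 0.26036918 0.05005081] zc [-0.63083272  0.12339363  0.76604444]
endL [ 0.5626 -0.0375  0.0217] 0.3
   z=.026: [ 0.562  -0.0382  0.026 ] [ 0.5616 -0.0368  0.026 ]
endR [ 0.5756 -0.198   0.0227] 0.6
   z=.026: [ 0.5749 -0.1977  0.026 ] [ 0.5749 -0.1961  0.026 ]
far [ 0.5886 -0.1136  0.0225] 0.0
   z=.026: [ 0.5881 -0.1134  0.026 ] [ 0.5873 -0.1127  0.026 ]
nearg [ 0.5479 -0.1158  0.0259] 0.8
   z=.026: [ 0.5485 -0.1153  0.026 ] [ 0.5474 -0.1163  0.026 ]
pin grip [ 0.56966691 -0.27453024  0.12      ]
```

View pics/w2.png

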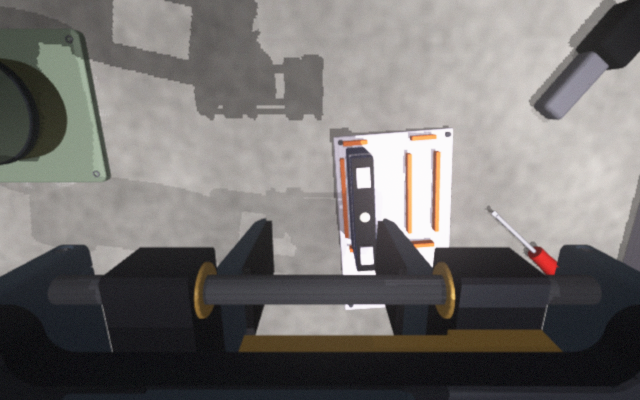

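View w2 shows the whole empty pocket: long guides at (408,192) and (436,190), end guides at (423,137) and (423,244). The neighbour is at (362,200). I'll refine the yaws and compute the approach.

Run:
```python
from h import *
w={i:pickle.load(open(f"w{i}.pkl","rb")) for i in (1,2,3,4)}
for i in (1,2):
  p=w[i]["pixels"];h=cv2.cvtColor(p,cv2.COLOR_RGB2HSV)
  n,l,st,c=cv2.connectedComponentsWithStats(cv2.inRange(h,(5,120,120),(17,255,255)))
  for k in range(1,n):
    if st[k,4]>85:
      pts=np.argwhere(l==k)[:,::-1].astype(np.float32)
      # end points: extreme rows (cols), mean across
      ax=1 if st[k,3]>st[k,2] else 0
      vx,vy,x0,y0=cv2.fitLine(pts,cv2.DIST_L2,0,.01,.01).ravel()
      t=(pts-[x0,y0])@[vx,vy]; a=np.array([x0,y0])+t.min()*np.array([vx,vy]);b=np.array([x0,y0])+t.max()*np.array([vx,vy])
      A,B=plane(w[i],a,.024),plane(w[i],b,.024);d=B-A
      ang=np.degrees(np.arctan2(-d[0],d[1])) if ax else np.degrees(np.arctan2(d[1],d[0]))
      print(i,c[k].round(0),"mid",((A+B)/2).round(4),"len",round(float(np.linalg.norm(d)),3),"ang",(ang+90)%180-90)
for i,g in ((3,(290.5,181)),(4,(340,216))):
  p=w[i]["pixels"];x,y=map(int,g);m=cv2.inRange(p[y-16:y+16,x-14:x+14].min(2),150,255)
  n,l,st,c=cv2.connectedComponentsWithStats(m);k=1+np.argmax(st[1:,4]);print(i,c[k]+[x-14,y-16],st[k])
  if i==3: A=c[k]+[x-14,y-16]
  else: print(tri((w[3],A),(w[4],c[k]+[x-14,y-16])))
```

```text
1 [353.  62.] mid [ 0.5626 -0.038   0.024 ] len 0.031 ang 4.027152360106342
1 [370. 122.] mid [ 0.5886 -0.1169  0.024 ] len 0.118 ang 4.314260252599183
1 [341. 123.] mid [ 0.5489 -0.1197  0.024 ] len 0.118 ang 4.454471740181134
1 [302. 127.] mid [ 0.4948 -0.1239  0.024 ] len 0.119 ang 4.288509871845406
1 [359. 183.] mid [ 0.5751 -0.1982  0.024 ] len 0.031 ang 5.1262025321941564
2 [423. 137.] mid [ 0.5622 -0.0369  0.024 ] len 0.033 ang 3.901346050369682
2 [354. 142.] mid [ 0.4678 -0.0443  0.024 ] len 0.032 ang 4.916325302366218
2 [436. 190.] mid [ 0.5883 -0.1163  0.024 ] len 0.118 ang 4.375117366764442
2 [409. 193.] mid [ 0.5481 -0.1193  0.024 ] len 0.118 ang 4.166506522984605
2 [344. 197.] mid [ 0.4545 -0.1267  0.024 ] len 0.119 ang 4.4106244936622545
2 [423. 244.] mid [ 0.5757 -0.197   0.024 ] len 0.03 ang 3.6777085360468362
3 [285.12731006 179.05954825] [  0   0  22  30 487]
4 [339.75203252 216.19105691] [  7   7  15  20 246]
(array([0.41168556, 0.22727291, 0.12381186]), np.float64(0.00032142179134960245))
```

```bash
cat >> h.py <<'E'
def delta(p,M):
    from bench import bot
    o=bot.observe()
    dr=(R.from_matrix(M)*R.from_quat(o["orientation"]).inv()).as_rotvec()
    print("dp cm",((p-o["position"])*100).round(2),"dr",dr.round(3),"clock",round(o["clock"],2))
E
python3 - <<'E'
from h import *
w4=pickle.load(open("w4.pkl","rb"))
a,b=plane(w4,(349.5,134.4),.1135),plane(w4,(339.8,216.2),.1135);d=a-b
yaw=np.arctan2(-d[0],d[1]);print(a,b,np.linalg.norm(d),np.degrees(yaw))
yaw=np.radians(-5.0) if abs(np.degrees(yaw)+5)<1 else yaw
C=R.from_euler('ZY',[yaw,-np.radians(40)]).as_matrix();M=np.c_[C[:,1],C[:,0],-C[:,2]]
vent=np.array([.4224,.2732,.1107]);print(C.round(3), vent-.0925*C[:,2])
p1=vent+.06*C[:,2];p2=vent-.0438*C[:,2];delta(p1,M);print((p2-p1)*100,p2)
E
```

```text
[0.42643049 0.32308756 0.1135    ] [0.4155796  0.22370709 0.1135    ] 0.09997109167343875 -6.231179052746858
[[ 0.762  0.109 -0.639]
 [-0.083  0.994  0.07 ]
 [ 0.643  0.     0.766]] [0.48150658 0.26674642 0.03984089]
dp cm [  4.89  -0.02 -14.75] dr [-0.022 -0.397 -0.103] clock 3.73
[ 6.63271672 -0.7241958  -7.95154132] [0.45038776 0.27014414 0.07714725]
```

```bash
python3 -m crank '[{"dp":[0,0,-7],"dr":[-0.01,-0.2,-0.05]},{"dp":[4.9,0,-14.8],"dr":[-0.022,-0.397,-0.103]},{"dp":[4.9,0,-14.8],"dr":[-0.022,-0.397,-0.103]},{"dp":[4.9,0,-14.8],"dr":[-0.022,-0.397,-0.103]},{"dp":[4.9,0,-14.8],"dr":[-0.022,-0.397,-0.103]},{"dp":[4.9,0,-14.8],"dr":[-0.022,-0.397,-0.103]}]' 0.4 45
python3 - <<'E'
from h import *
s=shoot("wrist"); pickle.dump(s,open("w5.pkl","wb")); cv2.imwrite("pics/w5.png",s["pixels"][:,:,::-1]); print(s["T"].round(3))
v=np.array([.4224,.2732,.1107]);print(proj(s,v),proj(s,[.4264,.3231,.1135]))
E
```

```text
clock: 4.47
position: [0.3836, 0.2787, 0.1571]
orientation: [0.699, 0.628, 0.228, 0.254]
wrist_force: [0.9, 0.2, -0.1]
opening: 0.0548
grip_force: 0.0
[[ 0.762  0.28  -0.584  0.284]
 [-0.081  0.936  0.342  0.369]
 [ 0.643 -0.214  0.736  0.287]
 [ 0.     0.     0.     1.   ]]
[323.55547266 215.19369246] [324.66514403 149.40523563]
```

View pics/w5.png

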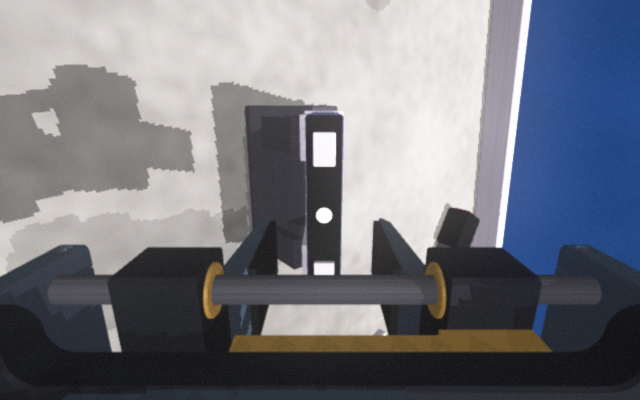

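The vent appears at (324,215) and the terminal at (324,149), within a pixel of prediction. The cell is square between the fingers, so I'll descend along its axis and close.

```bash
python3 -m crank '[{"dp":[2.2,-0.24,-2.65],"dr":[0,0,0]},{"dp":[4.4,-0.48,-5.3],"dr":[0,0,0]},{"dp":[6.6,-0.72,-7.95],"dr":[0,0,0]},{"dp":[6.6,-0.72,-7.95],"dr":[0,0,0]}]'; python3 -m crank '[{"dp":[0,0,0],"dr":[0,0,0]},{"dp":[0,0,0],"dr":[0,0,0]},{"dp":[0,0,0],"dr":[0,0,0]},{"dp":[0,0,0],"dr":[0,0,0]},{"dp":[0,0,0],"dr":[0,0,0]}]' 1 45
```

```text
clock: 5.03
position: [0.4493, 0.2739, 0.0826]
orientation: [0.701, 0.628, 0.224, 0.254]
wrist_force: [0.3, -0.2, 0.6]
opening: 0.0546
grip_force: 0.0
clock: 5.65
position: [0.447, 0.2746, 0.0826]
orientation: [0.7, 0.629, 0.224, 0.253]
wrist_force: [-6.0, 1.1, 5.5]
opening: 0.0271
grip_force: 45.0
```

```bash
python3 -m crank '[{"dp":[0,0,1],"dr":[0,0,0]},{"dp":[0,0,3],"dr":[0,0,0]},{"dp":[0,0,6],"dr":[0,0,0]},{"dp":[0,0,10],"dr":[0,0,0]},{"dp":[0,0,13],"dr":[0,0,0]},{"dp":[0,0,13],"dr":[0,0,0]}]'
python3 - <<'E'
from h import *
C=R.from_euler('z',np.radians(4.35)).as_matrix();M=np.c_[C[:,1],C[:,0],-C[:,2]]
delta(np.array([.56,-.118,.22]),M)
E
```

```text
clock: 6.4
position: [0.4472, 0.2744, 0.2128]
orientation: [0.7, 0.629, 0.225, 0.253]
wrist_force: [-0.5, 0.0, -8.8]
opening: 0.0266
grip_force: 45.0
dp cm [ 11.28 -39.24   0.72] dr [0.014 0.691 0.177] clock 6.4
```

```bash
python3 -m crank '[{"dp":[2,-2,0.7],"dr":[0,0.1,0.03]},{"dp":[4,-6,0.7],"dr":[0.01,0.25,0.06]},{"dp":[6,-11,0.7],"dr":[0.01,0.4,0.1]},{"dp":[8,-16,0.7],"dr":[0.01,0.55,0.14]},{"dp":[10,-21,0.7],"dr":[0.014,0.69,0.177]},{"dp":[11,-26,0.7],"dr":[0.014,0.69,0.177]},{"dp":[11.3,-31,0.7],"dr":[0.014,0.69,0.177]},{"dp":[11.3,-36,0.7],"dr":[0.014,0.69,0.177]},{"dp":[11.3,-39.2,0.7],"dr":[0.014,0.69,0.177]},{"dp":[11.3,-39.2,0.7],"dr":[0.014,0.69,0.177]}]'
python3 -m crank '[{"dp":[0,0,0],"dr":[0,0,0]},{"dp":[0,0,0],"dr":[0,0,0]}]'
python3 - <<'E'
from h import *
S={}
for n in ("wrist","scene","top"): S[n]=shoot(n)
pickle.dump(S,open("s6.pkl","wb"))
a=S["wrist"]["pixels"][:300,160:480];b=cv2.resize(S["scene"]["pixels"][140:270,210:340],None,fx=3,fy=3,interpolation=cv2.INTER_CUBIC)
c=np.zeros((390,710,3),np.uint8);c[:300,:320]=a;c[:,320:]=b
cv2.imwrite("pics/s6.png",c[:,:,::-1])
from bench import bot
o=bot.observe();print(o["position"],o["orientation"],o["wrist_force"],o["wrist_torque"])
E
```

```text
clock: 7.65
position: [0.5587, -0.1215, 0.2152]
orientation: [0.681, 0.733, -0.004, -0.001]
wrist_force: [-0.4, 0.1, -8.1]
opening: 0.0269
grip_force: 45.0
clock: 7.9
position: [0.56, -0.1168, 0.2178]
orientation: [0.678, 0.735, -0.001, -0.0]
wrist_force: [0.7, 0.5, -7.5]
opening: 0.027
grip_force: 45.0
[ 0.56050596 -0.11696316  0.21887796] [ 6.78182810e-01  7.34892724e-01 -5.89098453e-04  6.43062940e-04] [-0.44994001  0.19140163 -7.70133873] [ 0.01487216 -0.11407218  0.03431918]
```

View pics/s6.png

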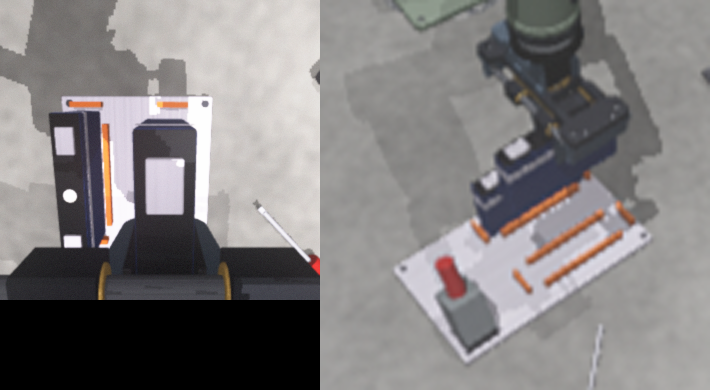

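The picture shows the held cell upright below the gripper. Its terminal is at about (325,186) in the wrist frame, and the empty pocket, neighbour and pin are undisturbed. I'll work out the cell's place in the hand from that terminal.

Run:
```python
from h import *
S=pickle.load(open("s6.pkl","rb"));w=S["wrist"]
p=w["pixels"][140:225,300:350];m=cv2.inRange(p.min(2),105,255)
n,l,st,c=cv2.connectedComponentsWithStats(m);k=1+np.argmax(st[1:,4]);q=c[k]+[300,140];print(q,st[k])
from bench import bot
o=bot.observe();Rt=R.from_quat(o["orientation"]).as_matrix()
for z in (-.0366,-.0416,-.0466):
    t=o["position"]+Rt@[0,0,z];X=plane(w,q,t[2]);print(z,(Rt.T@(X-o["position"])).round(4))
# terminal y extent at that plane
for v in (st[k][1]+140,st[k][1]+st[k][3]+140): print((Rt.T@(plane(w,(325,v),o["position"][2]+.0416)-o["position"])).round(4))
# w5: same terminal when square to the fingers (z plane from cell) for size reference
S3=[pickle.load(open(f"w{i}.pkl","rb")) for i in (5,)]
# scene+top view of held cell terminal
C=R.from_euler('z',np.radians(4.35)).as_matrix();M=np.c_[C[:,1],C[:,0],-C[:,2]]
tgt=np.array([.5686,-.1178,.012])
print("TCP target, cell y offset -4.1mm:",tgt+C[:,1]*.0041+[0,0,.0554]); delta(tgt+C[:,1]*.0041+[0,0,.0554],M)
```

```text
[324.24831309 185.6585695 ] [   5   17   40   58 2223]
-0.0366 [ 0.0457  0.0011 -0.0367]
-0.0416 [ 0.047   0.0011 -0.0417]
-0.0466 [ 0.0482  0.0011 -0.0467]
[ 0.0587  0.0014 -0.0417]
[ 0.0343  0.0014 -0.0417]
TCP target, cell y offset -4.1mm: [ 0.56828902 -0.11371181  0.0674    ]
dp cm [  0.78   0.33 -15.15] dr [ 0.002  0.    -0.004] clock 8.05
```

```bash
python3 -m crank '[{"dp":[0.4,0.15,-4],"dr":[0,0,0]},{"dp":[0.73,0.27,-8],"dr":[0,0,0]},{"dp":[0.73,0.27,-11],"dr":[0,0,0]},{"dp":[0.73,0.27,-12],"dr":[0,0,0]},{"dp":[0.73,0.27,-12],"dr":[0,0,0]},{"dp":[0.73,0.27,-12],"dr":[0,0,0]}]'
python3 - <<'E'
from h import *
S={n:shoot(n) for n in ("wrist","scene","top")}
pickle.dump(S,open("s7.pkl","wb"))
a=cv2.resize(S["wrist"]["pixels"][40:240,230:430],None,fx=2,fy=2,interpolation=cv2.INTER_CUBIC);b=cv2.resize(S["scene"]["pixels"][160:260,230:330],None,fx=4,fy=4,interpolation=cv2.INTER_CUBIC)
cv2.imwrite("pics/s7.png",np.hstack([a,b])[:,:,::-1])
C=R.from_euler('z',np.radians(4.35)).as_matrix();M=np.c_[C[:,1],C[:,0],-C[:,2]]
delta(np.array([.5678,-.1143,.0674]),M)
E
```

```text
clock: 8.8
position: [0.5692, -0.1154, 0.1008]
orientation: [0.679, 0.734, 0.001, 0.002]
wrist_force: [-0.1, 0.5, -6.7]
opening: 0.0265
grip_force: 45.0
dp cm [-0.09  0.11 -3.3 ] dr [ 0.002  0.003 -0.003] clock 8.95
```

View pics/s7.png

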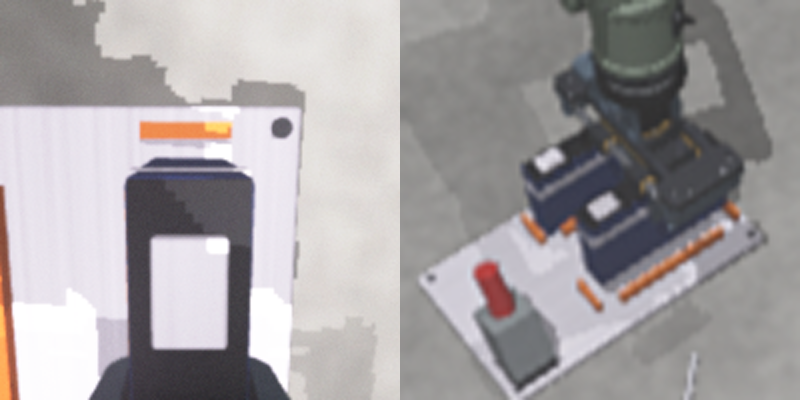

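The cell hangs over the pocket. Its lower end edge is at crop (189,160) and the end guide at (186,130), so it is nearly centred. I'll check the numbers.

Run:
```python
from h import *
S=pickle.load(open("s7.pkl","rb"));w=S["wrist"]
C=R.from_euler('z',np.radians(4.35)).as_matrix();P=np.array([.5686,-.1178,.012])
f=lambda u,v,z:(C.T@(plane(w,(u/2+230,v/2+40),z)-P)).round(4)
print("guide L,R",f(140,130,.024),f(232,130,.024),"guide rows",f(186,122,.026),f(186,138,.026))
for z in (.041,.045,.049): print("cell bottom L,R",f(147,160,z),f(232,160,z))
print("top end",f(190,177,.1008+.0366),"terminal",f(190,292,.1008+.0416))
```

```text
guide L,R [-0.0156  0.0804  0.012 ] [0.0183 0.0805 0.012 ] guide rows [0.0014 0.0833 0.014 ] [0.0014 0.0777 0.014 ]
cell bottom L,R [-0.0121  0.0705  0.029 ] [0.0174 0.0706 0.029 ]
cell bottom L,R [-0.0119  0.0707  0.033 ] [0.0171 0.0708 0.033 ]
cell bottom L,R [-0.0117  0.0709  0.037 ] [0.0168 0.071  0.037 ]
top end [0.0022 0.0717 0.1254] terminal [0.0023 0.0489 0.1304]
```

```bash
python3 -m crank '[{"dp":[-0.1,0.15,0],"dr":[0,0,0]},{"dp":[-0.1,0.15,-1],"dr":[0,0,0]},{"dp":[-0.1,0.15,-1.8],"dr":[0,0,0]},{"dp":[-0.1,0.15,-2.2],"dr":[0,0,0]},{"dp":[-0.1,0.15,-2.5],"dr":[0,0,0]},{"dp":[-0.1,0.15,-2.7],"dr":[0,0,0]},{"dp":[-0.1,0.15,-2.7],"dr":[0,0,0]}]'
python3 -m crank '[{"dp":[0,0,-0.1],"dr":[0,0,0]},{"dp":[0,0,-0.2],"dr":[0,0,0]},{"dp":[0,0,-0.2],"dr":[0,0,0]}]'
```

```text
clock: 9.82
position: [0.5669, -0.1137, 0.072]
orientation: [0.679, 0.734, -0.0, 0.001]
wrist_force: [-0.3, 0.1, -7.5]
opening: 0.0269
grip_force: 45.0
clock: 10.2
position: [0.5669, -0.1137, 0.07]
orientation: [0.679, 0.734, -0.0, 0.001]
wrist_force: [0.1, 0.0, -7.9]
opening: 0.0269
grip_force: 45.0
```

```bash
python3 -m crank '[{"dp":[0,0,-0.1],"dr":[0,0,0]},{"dp":[0,0,-0.2],"dr":[0,0,0]},{"dp":[0,0,-0.2],"dr":[0,0,0]}]'|grep -E "pos|force";python3 -m crank '[{"dp":[0,0,-0.1],"dr":[0,0,0]},{"dp":[0,0,-0.1],"dr":[0,0,0]}]'|grep -E "pos|force"
```

```text
position: [0.5668, -0.1137, 0.0679]
wrist_force: [0.6, 0.7, -7.8]
grip_force: 45.0
position: [0.5668, -0.1137, 0.067]
wrist_force: [0.2, -0.2, -6.9]
grip_force: 45.0
```

```bash
python3 -m crank '[{"dp":[0,0,-0.1],"dr":[0,0,0]},{"dp":[0,0,-0.1],"dr":[0,0,0]}]'|grep -E "pos|wrist_force";python3 -m crank '[{"dp":[0,0,-0.1],"dr":[0,0,0]},{"dp":[0,0,-0.1],"dr":[0,0,0]}]'|grep -E "pos|wrist_force";python3 -m crank '[{"dp":[0,0,-0.05],"dr":[0,0,0]},{"dp":[0,0,-0.05],"dr":[0,0,0]}]'|grep -E "pos|wrist_force"
```

```text
position: [0.5669, -0.1138, 0.0668]
wrist_force: [-2.9, -0.1, -0.0]
position: [0.5669, -0.1138, 0.0668]
wrist_force: [-4.5, 0.5, 6.5]
position: [0.5669, -0.1138, 0.0668]
wrist_force: [-4.8, 0.1, 8.8]
```

```bash
python3 -m crank '[{"dp":[0,0,0.1],"dr":[0,0,0]},{"dp":[0,0,0.1],"dr":[0,0,0]}]'|grep -E "pos|wrist_force"; python3 -m crank '[{"dp":[0,0,0],"dr":[0,0,0]},{"dp":[0,0,0],"dr":[0,0,0]},{"dp":[0,0,0],"dr":[0,0,0]},{"dp":[0,0,0],"dr":[0,0,0]}]' 0.4 45
python3 -m crank '[{"dp":[0,0,1.5],"dr":[0,0,0]},{"dp":[0,0,4],"dr":[0,0,0]},{"dp":[0,0,8],"dr":[0,0,0]},{"dp":[0,0,13],"dr":[0,0,0]},{"dp":[0,-5,18],"dr":[0,0,0]},{"dp":[0,-9,18],"dr":[0,0,0]},{"dp":[0,-9,18],"dr":[0,0,0]},{"dp":[0,-9,18],"dr":[0,0,0]}]'
python3 - <<'E'
from h import *
s=shoot("wrist"); pickle.dump(s,open("w8.pkl","wb")); cv2.imwrite("pics/w8.png",s["pixels"][:300,:,::-1])
C=R.from_euler('z',np.radians(4.35)).as_matrix();b=np.array([.5686,-.1178,0])+C@[0,-.165,.082]
print("bush pred",b,proj(s,b),"grip top",proj(s,b+C@[-.0171,0,.047]))
E
```

```text
position: [0.5669, -0.1138, 0.0668]
wrist_force: [-4.8, 0.1, 8.2]
clock: 12.32
position: [0.5671, -0.1138, 0.0655]
orientation: [0.679, 0.734, -0.0, 0.001]
wrist_force: [0.0, 0.1, 0.2]
opening: 0.0545
grip_force: 0.0
clock: 13.32
position: [0.5666, -0.2033, 0.2458]
orientation: [0.679, 0.734, -0.0, 0.0]
wrist_force: [-1.0, -0.7, -0.4]
opening: 0.0548
grip_force: 0.0
bush pred [ 0.58111507 -0.28232469  0.082     ] [330.22503528 250.09458429] grip top [313.87894647 270.60977809]
```

View pics/w8.png

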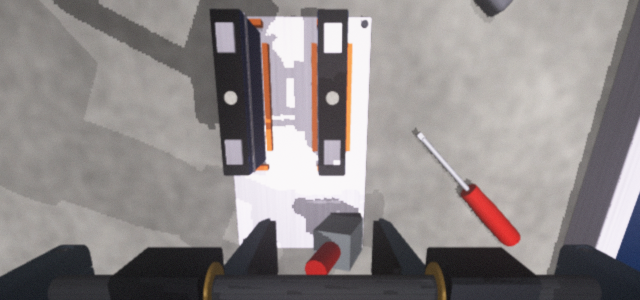

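The cell stands upright in the pocket with its vent at (332,98). The pin's red grip is at (322,258) and the bush at (340,235). I'll take two clearer pin views and check the cell.

```bash
python3 -m crank '[{"dp":[6,-8,0],"dr":[0,0,0]},{"dp":[6,-8,0],"dr":[0,0,0]},{"dp":[6,-8,0],"dr":[0,0,0]},{"dp":[6,-8,0],"dr":[0,0,0]}]'>/dev/null
python3 -c '
from h import *
pickle.dump(shoot("wrist"),open("w9.pkl","wb"))'
python3 -m crank '[{"dp":[-15,-1,0],"dr":[0,0,0]},{"dp":[-15,-1,0],"dr":[0,0,0]},{"dp":[-15,-1,0],"dr":[0,0,0]},{"dp":[-15,-1,0],"dr":[0,0,0]},{"dp":[-15,-1,0],"dr":[0,0,0]}]'
python3 - <<'E'
from h import *
pickle.dump(shoot("wrist"),open("w10.pkl","wb"))
W=[pickle.load(open(f"w{i}.pkl","rb")) for i in (9,10)]
cv2.imwrite("pics/w910.png",np.hstack([w["pixels"][60:310,140:540] for w in W])[:,:,::-1])
C=R.from_euler('z',np.radians(4.35)).as_matrix();P=np.array([.5686,-.1178,.012])
w8=pickle.load(open("w8.pkl","rb"));print("cell in pocket",C.T@(plane(w8,(332,98),.105)-P))
E
```

```text
clock: 14.55
position: [0.4777, -0.2931, 0.2462]
orientation: [0.678, 0.735, 0.0, 0.002]
wrist_force: [0.8, 0.8, -0.1]
opening: 0.0545
grip_force: 0.0
cell in pocket [-6.09340479e-05 -5.98546681e-04  9.30000000e-02]
```

View pics/w910.png

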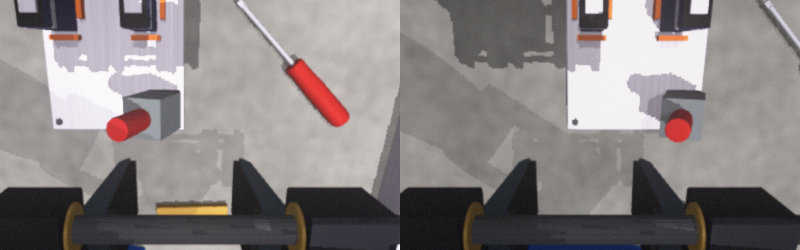

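The grip's end disc is at crop (118,129), full (258,189), in w9 and at crop (678,131), full (418,191), in w10. I'll refine these and triangulate.

Run:
```python
from h import *
W=[pickle.load(open(f"w{i}.pkl","rb")) for i in (9,10)]
Q=[];
for w,(x,y) in zip(W,((258,189),(418,191))):
    p=w["pixels"];h=cv2.cvtColor(p,cv2.COLOR_RGB2HSV)
    red=(((h[...,0]<7)|(h[...,0]>173))&(h[...,1]>130)&(h[...,2]>60)).astype(np.uint8)
    n,l,st,c=cv2.connectedComponentsWithStats(red);k=l[y,x]
    print("red",st[k],c[k].round(1)); 
    r=p[...,0][y-15:y+16,x-20:x+45:3][::3];print(r)
    v=int(p[y,x,0]);d=((l==k)&(abs(p[...,0].astype(int)-v)<14)).astype(np.uint8)
    n,l2,st2,c2=cv2.connectedComponentsWithStats(d);k2=l2[y,x];print("disc",v,st2[k2],c2[k2]);Q.append(c2[k2])
X,e=tri((W[0],Q[0]),(W[1],Q[1]));print("grip end",X,e)
C=R.from_euler('z',np.radians(4.35)).as_matrix();P=np.array([.5686,-.1178,0])
b=P+C@[0,-.165,.082];a=C@[-np.sin(np.radians(20)),0,np.cos(np.radians(20))]
print("pred",b+.05*a,"bush",b)
print("proj pred",[proj(w,b+.05*a).round(1) for w in W])
```

```text
red [247 170  43  32 881] [267.4 185.3]
[[240 242 243 240 241 243 245 244 178 104 111 114 115 119 122 125 127 147
  159 160 162 111]
 [240 242 241 240 240 194 151 110 109 114 122 123 127 128 135 138 138 143
  163 159 158 104]
 [240 240 242 239 225 225 224 224 174 128 132 132 135 139 141 142 146 146
  163 159 159 111]
 [239 241 241 210 201 225 226 227 228 180 144 145 146 144 148 148 150 149
  158 156 156 107]
 [240 241 241 200 201 200 215 226 228 226 150 147 148 148 153 154 146 155
  158 162 159 107]
 [184 197 186 200 201 200 202 203 215 225 165 154 152 148 144 141 151 159
  160 158 161 108]
 [167 184 177 189 202 202 201 203 205 213 161 140 145 144 139 155 157 159
  159 160 161 108]
 [179 181 183 180 198 201 204 204 205 206 142 137 133 140 139 144 140 139
  159 156 155 107]
 [176 180 181 181 188 199 201 204 201 179 143 150 150 148 148 144 137 141
  144 150 148 104]
 [173 174 180 181 176 158 185 179 175 157 158 159 154 156 154 159 160 159
  162 156 156 156]
 [171 175 176 170 171 155 152 154 155 158 158 157 156 156 156 155 156 158
  165 162 161 158]]
disc 203 [247 181  21  20 261] [255.
[... 656 characters left out ...]
10 211 214 142 144 142 142 162 160 160
  161 161 156 160]
 [151 142 143 167 203 205 206 206 208 211 177 143 142 143 146 161 163 161
  163 163 162 160]
 [162 164 165 165 173 197 203 203 208 170 152 152 145 146 152 162 169 169
  166 168 160 168]
 [161 165 168 165 162 162 159 156 152 156 156 157 164 166 165 163 165 168
  164 167 167 168]
 [162 165 168 170 169 160 153 154 152 155 163 162 170 166 165 169 165 167
  168 164 163 167]]
disc 210 [406 180  24  22 406] [417.77832512 190.06157635]
grip end [ 0.56508263 -0.28433881  0.13021879] 0.001093129524840805
pred [ 0.56406332 -0.28362178  0.12898463] bush [ 0.58111507 -0.28232469  0.082     ]
proj pred [array([255. , 189.6]), array([416.4, 190.1])]
```

Run:
```python
from h import *
W=[pickle.load(open(f"w{i}.pkl","rb")) for i in (9,10)]
Q=[]
for w,(x,y) in zip(W,((258,189),(418,191))):
    p=w["pixels"];m=((p[...,0]>172)&(p[...,1]<90)).astype(np.uint8)
    n,l,st,c=cv2.connectedComponentsWithStats(m);k=l[y,x];Q.append(c[k]);print(st[k],c[k])
X,e=tri(*zip(W,Q));print(X,e,[plane(w,q,.129).round(4) for w,q in zip(W,Q)])
yaw=np.radians(4.35);C=R.from_euler('ZY',[yaw,-np.radians(20)]).as_matrix()
end=np.r_[np.mean([plane(w,q,.129)[:2] for w,q in zip(W,Q)],0),.129]
org=end-.05*C[:,2];print("pin origin",org)
M=np.c_[C[:,1],C[:,0],-C[:,2]]
tcp=org+(.028-.0188)*C[:,2];print("axis",C[:,2],"tcp",tcp)
pre=tcp+.075*C[:,2];delta(pre,M);print("approach cm",-7.5*C[:,2],"draw cm",3.1*C[:,2])
```

```text
[247 178  21  24 386] [257.02590674 189.48704663]
[406 179  25  23 455] [417.62637363 189.94505495]
[ 0.56564528 -0.28377998  0.12740881] 1.5395378218929046e-05 [array([ 0.566 , -0.2833,  0.129 ]), array([ 0.5651, -0.2834,  0.129 ])]
pin origin [ 0.58259704 -0.28207022  0.08201537]
axis [-0.34103489 -0.02594185  0.93969262] tcp [ 0.57945952 -0.28230888  0.09066054]
dp cm [ 7.6   0.9  -8.47] dr [ 0.029 -0.346 -0.004] clock 14.6
approach cm [ 2.5577617   0.1945639  -7.04769466] draw cm [-1.05720817 -0.08041975  2.91304712]
```

```bash
python3 -m crank '[{"dp":[0,0,0],"dr":[0.015,-0.17,0]},{"dp":[2,0.3,0],"dr":[0.029,-0.346,-0.004]},{"dp":[6,0.6,-3],"dr":[0.029,-0.346,-0.004]},{"dp":[7.6,0.9,-6],"dr":[0.029,-0.346,-0.004]},{"dp":[7.6,0.9,-8.5],"dr":[0.029,-0.346,-0.004]},{"dp":[7.6,0.9,-8.5],"dr":[0.029,-0.346,-0.004]},{"dp":[7.6,0.9,-8.5],"dr":[0.029,-0.346,-0.004]}]' 0.4 15
python3 - <<'E'
from h import *
s=shoot("wrist");pickle.dump(s,open("w11.pkl","wb"));cv2.imwrite("pics/w11.png",s["pixels"][100:,120:520,::-1])
C=R.from_euler('ZY',[np.radians(4.35),-np.radians(20)]).as_matrix();M=np.c_[C[:,1],C[:,0],-C[:,2]]
delta(np.array([.5795,-.2823,.0907]),M);print("end pred",proj(s,[.5656,-.2834,.129]))
E
```

```text
clock: 15.48
position: [0.554, -0.285, 0.1615]
orientation: [0.67, 0.722, 0.127, 0.118]
wrist_force: [0.1, -0.5, 0.5]
opening: 0.0545
grip_force: 0.0
dp cm [ 2.55  0.29 -7.13] dr [0.001 0.001 0.001] clock 15.53
end pred [322.34833042 224.4984124 ]
```

View pics/w11.png

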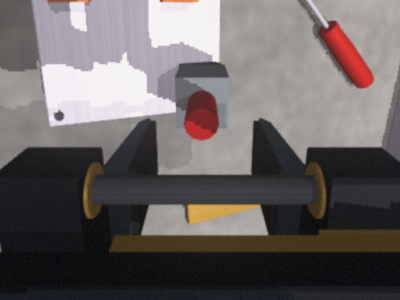

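The grip's end disc is at crop (202,123), full (322,223), against a prediction of (322.3,224.5). It is centred between the fingers, so I'll go down along the pin.

```bash
python3 -m crank '[{"dp":[0.64,0.07,-1.78],"dr":[0,0,0]},{"dp":[1.28,0.15,-3.57],"dr":[0,0,0]},{"dp":[1.9,0.22,-5.35],"dr":[0,0,0]},{"dp":[2.3,0.26,-6.4],"dr":[0,0,0]},{"dp":[2.55,0.29,-7.13],"dr":[0,0,0]},{"dp":[2.55,0.29,-7.13],"dr":[0,0,0]},{"dp":[2.55,0.29,-7.13],"dr":[0,0,0]}]'
python3 - <<'E'
from h import *
C=R.from_euler('ZY',[np.radians(4.35),-np.radians(20)]).as_matrix();M=np.c_[C[:,1],C[:,0],-C[:,2]]
delta(np.array([.5795,-.2823,.0907]),M)
E
```

```text
clock: 16.4
position: [0.5786, -0.2821, 0.0898]
orientation: [0.67, 0.722, 0.127, 0.118]
wrist_force: [0.2, 0.0, 0.2]
opening: 0.0544
grip_force: 0.0
dp cm [ 0.09 -0.02  0.09] dr [-0.    -0.001  0.002] clock 16.4
```

```bash
python3 -m crank '[{"dp":[0.08,0,0.08],"dr":[0,0,0]},{"dp":[0.08,0,0.08],"dr":[0,0,0]},{"dp":[0.08,0,0.08],"dr":[0,0,0]},{"dp":[0.08,0,0.08],"dr":[0,0,0]},{"dp":[0.08,0,0.08],"dr":[0,0,0]},{"dp":[0.08,0,0.08],"dr":[0,0,0]}]' 1 12
```

```text
clock: 17.15
position: [0.5784, -0.2818, 0.0899]
orientation: [0.67, 0.722, 0.127, 0.117]
wrist_force: [-5.8, -0.2, 2.9]
opening: 0.0237
grip_force: 12.0
```

```bash
python3 -m crank '[{"dp":[-0.09,0,-0.05],"dr":[0,0,0]},{"dp":[-0.09,0,-0.05],"dr":[0,0,0]}]'; python3 -m crank '[{"dp":[-0.17,-0.01,0.47],"dr":[0,0,0]},{"dp":[-0.34,-0.03,0.94],"dr":[0,0,0]},{"dp":[-0.34,-0.03,0.94],"dr":[0,0,0]}]'
```

```text
clock: 17.4
position: [0.5783, -0.2818, 0.0899]
orientation: [0.67, 0.722, 0.127, 0.118]
wrist_force: [-4.2, -0.4, 4.1]
opening: 0.0235
grip_force: 12.0
clock: 17.77
position: [0.5749, -0.2822, 0.0992]
orientation: [0.67, 0.722, 0.127, 0.118]
wrist_force: [-0.1, -0.2, -1.6]
opening: 0.0238
grip_force: 12.0
```

```bash
python3 -m crank '[{"dp":[-0.17,-0.01,0.47],"dr":[0,0,0]},{"dp":[-0.36,-0.03,0.99],"dr":[0,0,0]},{"dp":[-0.54,-0.04,1.48],"dr":[0,0,0]},{"dp":[-0.72,-0.05,1.98],"dr":[0,0,0]},{"dp":[-0.72,-0.05,1.98],"dr":[0,0,0]},{"dp":[-0.72,-0.05,1.98],"dr":[0,0,0]},{"dp":[-0.72,-0.05,1.98],"dr":[0,0,0]}]' - 15
python3 - <<'E'
from h import *
S={n:shoot(n) for n in ("wrist","scene")}
pickle.dump(S,open("s12.pkl","wb"))
a=S["wrist"]["pixels"][:300,200:500];b=cv2.resize(S["scene"]["pixels"][175:275,215:335],None,fx=4,fy=4,interpolation=cv2.INTER_CUBIC)
c=np.zeros((400,780,3),np.uint8);c[:300,:300]=a;c[:,300:]=b;cv2.imwrite("pics/s12.png",c[:,:,::-1])
E
```

```text
clock: 18.65
position: [0.5677, -0.2826, 0.1186]
orientation: [0.67, 0.722, 0.127, 0.117]
wrist_force: [-0.3, 0.1, -1.1]
opening: 0.0235
grip_force: 15.0
```

View pics/s12.png

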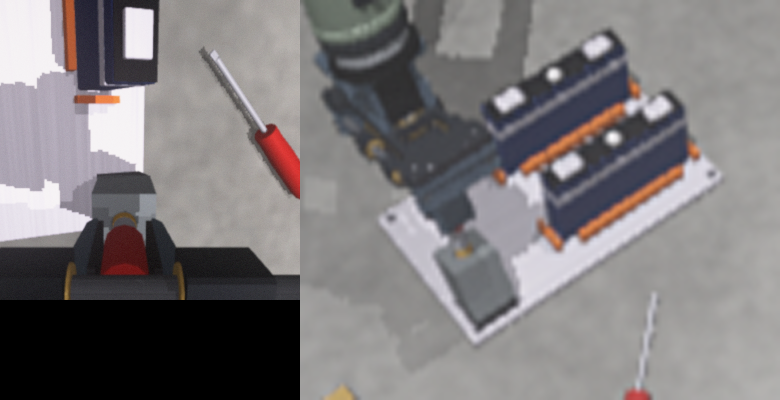

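The picture shows the cell upright in its pocket and the pin drawn straight, with the yellow band at the bush's mouth (wrist crop (124,219), scene crop (463,252)). The wrist force is only the pin's weight, so I'll hand in.

```bash
python3 -c '
from bench import bot
o=bot.observe();print(o["grip_force"],abs(o["qvel"]).max());print(bot.close_job())'
```

```text
14.995640069246292 0.0019240824799336255
the job is handed in; nothing more can be done
None
```

The job is handed in at about 19 s of the 51 s: the cell stands released upright in the empty pocket, and the pin is held still at 15 N, drawn about 30.5 mm with the yellow band at the bush's mouth; no verdict was returned.

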